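Unlock the chest's lid stay, lower the lid and snap it closed

TASK

Close up the green tool chest: break the locked folding stay at its knuckle by moving the knuckle grip towards the front of the chest, then lower the lid gently, holding it up as it comes down (it has a bar handle), until it is fully shut, never letting it drop. Then press both snap tabs on the lid fully down, and leave the other things on the bench where they are.

Things in the scene. Friction and masses are not known exactly. Their poses are not given: they have to be found in the camera images.
- chest: Green steel tool chest fixed to the bench, 200 mm deep (x) x 260 wide (y) x 100 high without lid. Origin: centre of its underside, on the bench; x points from its front (robot side, lid handle) to its back (hinge side), y to its left seen from the robot, z up. The lid, 200 x 260 x 8 mm, is hinged on the back top edge and starts propped open, its front edge up.
- hinge_mid (a point): Middle of the lid's hinge axis: 100 mm behind the chest's centre, 100 mm above the bench; the axis runs along the chest's y.
- lid (a joint): How far the lid is lowered: 0 = propped open as found (1.0 rad above level), 1.0 rad = fully shut. Lid about 0.7 kg. Hinge friction holds it up just after the stay is broken (it may sag a few degrees); from about 0.25 to 0.5 rad on its weight wins and it falls and slams unless held (1 to 2 N at the handle). It cannot be forced down while the stay is straight.
- handle_mid (a point): Middle of the lid's bar handle, on its axis: round steel bar, 14 mm diameter, 120 mm long, parallel to the hinge, on two 10 mm arms at its ends, 36 mm clear gap between bar and lid edge. It runs on a circle of 243 mm about the hinge axis, 4 mm above the hinge when shut. Can be pinched from above, across the bar, at every lid angle; the bar turns between the fingers.
- knuckle_grip (a point): On the axis of the stay's round knuckle grip, 20 mm diameter, which sticks out 78 mm along the chest's -y from the stay's plane at the joint of its two links; point 55 mm from the plane, 23 mm short of the free end, about 150 mm above the bench at first. Moving it 20 to 30 mm towards the chest's front (-x) breaks the lock (1 to 3 N); nothing stands behind it there.
- stay_foot (a point): Lower pivot of the folding stay, on the chest's right (-y) end, 10 mm behind the chest's centre, 85 mm above the bench. The stay lies in an upright plane 16 mm outside the end wall and the lid's side edge: two flat 14 mm wide steel links, each 67 mm long, from here to a pivot on the lid's edge. The knuckle circles this point and ends ahead of and below it, about 30 mm above the bench.
- stay_upper (a joint): Fold of the stay's knuckle: 0 = locked (straight, just past its dead centre), growing as it folds; about 0.1 at dead centre, over 0.35 the stay is broken, about 2.4 when the lid is shut.
- tab_left (a joint): Travel of the left snap tab into the lid: 0 = up, 0.009 m = fully down (engaged). It slides square to the lid, has no spring and stays where it is left; it needs about 5 N to move and stops hard at the end.
- tab_right (a joint): The same for the right snap tab.
- tab_left_top (a point): Centre of the top face of the left (+y) snap tab: a steel block 36 mm (x) by 64 mm (y) on the lid's outer face, 32 mm behind the lid's front edge and 80 mm left of its middle, top 14 mm above the lid's face when up and 5 mm when down. With the lid shut its top is 122 mm above the bench before it is pressed.
- tab_right_top (a point): The same point of the right (-y) snap tab, 80 mm right of the lid's middle.
- arbor: Bystander: dark steel tool arbor standing on end, 48 mm diameter, 135 mm tall; origin at its foot.
- wrench: Bystander: steel wrench 190 mm long lying flat; origin under its centre.
- mug: Bystander: white mug, 80 mm diameter, 95 mm tall; origin at its foot.
- can: Bystander: plain metal can, 66 mm diameter, 150 mm tall; origin at its foot.
- hammer: Bystander: hammer 270 mm long lying flat; origin under its centre.
- bin: Bystander: grey open plastic bin 130 x 100 x 50 mm; origin under its centre.
- vblock: Bystander: steel vee block 90 x 60 x 55 mm; origin under its centre.

How it is judged:
By the outcome, as a careful person would: the job done as asked, in the order asked, and still so for the second after the job is handed in, with the robot touching nothing.
It also fails if it takes over 64 s, if anything falls off the work surface, if the arm or the gripper's body presses on something with over 40 N, if the wrist force passes 120 N, or if a joint passes its speed limit or range.

ROBOT

A 6-joint arm with a two-finger parallel gripper is mounted at the origin on the work surface. World frame = base frame: x ahead of the robot, y to its left, z up, the work surface at z = 0. Lengths are in m, angles in rad, forces in N, time in s.
With the tool pointing down it reaches from about 0.2 to 0.875 m from the base axis. Payload 3.4 kg.
Tool frame: the origin (TCP) lies at the very end of the fingers, on their centre line; the grasp point (between the pads) lies 19 mm behind it (hold_point_z is the z of the grasp point in the tool frame, in m); z points along the fingers, x is the direction in which the jaws open and shut, and the axes are right-handed (so a half turn about z gives the same grasp; the last joint's range is limited). The gripper opens to 94 mm and grips with 3 to 60 N. Pads are 16 mm wide; open, the fingers measure 119 mm over their backs; the gripper's body (75 mm by 177 mm) begins 78 mm behind the grasp point.
Start: joints at [1.081, 0.276, 1.505, -0, 1.361, -0.121], TCP at [0.207, 0.536, 0.205] pointing down, gripper open.
Joint ranges: [-2.89, 2.89], [-0.75, 2.08], [0.22, 2.7], [-1.18, 4.32], [0.11, 2.71], [-2.7, 2.7]. Speed limits (rad/s): [2.57, 2.57, 3.14, 3.14, 3.14, 3.14].

INTERFACE

Orientations are given as a 3x3 rotation matrix whose columns are the frame's x, y, z axes.
In Python, from plant import * gives the robot as it stands.
- The arm moves only by the tool jog_arm, never from a script. Its argument "steps" is a list of rows, each an object of numbers: "x", "y", "z": the shift along the tool's x, y, z in mm; "ax", "ay", "az": the turn, a rotation vector about the tool's x, y, z in rad. In form: [{"x": .., "y": .., "z": .., "ax": .., "ay": .., "az": ..}, ...]. A call has 1 to 8 rows; each row is the pose to reach, as a shift and turn from the pose measured when the call began, along the tool's axes at that moment; what a row does not reach only later rows make up. A row lasts 1/12 s, in which the tool goes at most 41.7 mm and 7.16 degrees, less where a joint would pass 70% of its speed; a pose out of reach is approached as far as the arm can. A call with a gripper value outside its range is refused whole. "jaw" is the closure in counts, from 0 (fully open) to 255 (shut), set as the call begins (left out, the last holds). The fingers move at their own pace and stop on an object; "force" is the grip in N (left out, the last holds). Time passes only in rows, so rows that repeat a pose let the fingers close. It gives the time, the measured TCP pose, the force and the opening at its end, in the units of the state.
- get_obs(): the state, without advancing time (a new reading comes with each control period).
- snapshot(name): name is "side" or "top"; returns the picture (480x640x3 uint8, red, green, blue); there is no depth.
- camera_info(name): a dict with "fx", "fy", "cx", "cy" (pixels), "R" (3x3) and "t" (3): a world point X has camera coordinates R X + t. Camera axes: x right, y down, z forward; pixel columns grow to the right and rows downward; lengths in m; the calibration is good to about 2 mm. A picture is of the moment at which its call begins. camera_info takes no time and is no camera call.
- hand_in(): hands the job in, once; it reports no verdict.
The state is a dict: "clock": time; "q": joint angles; "joint_vel": joint speeds; "joint_torque": joint torques, N m; "position": TCP position; "ee_rot": TCP orientation; "contact_force": force on the tool from outside, world axes, zero at the start; "torque": the same for the moment, N m; "finger_gap": finger opening in m.
Only numpy, scipy, OpenCV 4.12 (cv2) and the standard library are available. Lean on these libraries where they do the work, as an engineer would, in place of code of your own. Each camera call takes 0.05 s, during which the arm holds its last target.

## Working session

There is one attempt and no reset: what is moved stays moved. The work goes in short steps, Python scripts to look and compute and a tool call to move; the robot and the scene stay as the last step left them, time stands still between calls to the robot, and variables do not carry over. Pictures are saved under pics/ and viewed, and the job is handed in when it is done.

Besides the shell and the picture viewer there is one more tool, called after "Request:" as name(argument=value, ...) on one line, values as JSON. jog_arm: Moves the arm, as the interface text tells. Its arguments: {"type":"object","properties":{"steps":{"type":"array"},"jaw":{"type":"number"},"force":{"type":"number"}},"required":["steps"]}

```bash
mkdir -p pics; ls
python3 - <<'E'
from plant import *
import cv2
for n in("side","top"):
    cv2.imwrite(f"pics/{n}0.png",snapshot(n)[:,:,::-1]); c=camera_info(n); print(n,c)
o=get_obs();print(o)
E
```

```text
pics
side {'fx': 472.8597584322614, 'fy': 472.8597584322614, 'cx': 317.4453471201307, 'cy': 247.2507701488541, 'R': array([[ 0.71279748, -0.70106378,  0.02072023],
       [-0.42353057, -0.45379137, -0.78402503],
       [ 0.55905421,  0.55007541, -0.62038329]]), 't': array([-0.37427398,  0.41106383,  0.9406335 ])}
top {'fx': 436.9535660738763, 'fy': 436.9535660738763, 'cx': 325.1396635203995, 'cy': 239.81935542213387, 'R': array([[ 0.0012332 , -0.99983088,  0.01834887],
       [-0.9965856 , -0.00274361, -0.08252036],
       [ 0.08255675, -0.01818446, -0.99642045]]), 't': array([0.02504536, 0.54580086, 1.37470174])}
{'clock': 0.1, 'q': array([ 1.08099651e+00,  2.76530743e-01,  1.50595872e+00, -4.06969056e-05,
        1.36071969e+00, -1.21033182e-01]), 'joint_vel': array([-1.05229057e-03, -1.16609319e-03, -2.36033323e-03, -8.53733327e-07,
        9.51509678e-05,  1.57394190e-03]), 'joint_torque': array([ 2.47998862e-03, -4.05457234e+01, -2.37780368e+01,  7.00419000e-02,
        2.99809920e-02, -4.12232407e-05]), 'position': array([0.20706965, 0.53588846, 0.20471088]), 'ee_rot': array([[ 3.60456729e-01,  9.32775654e-01, -7.25360207e-04],
       [ 9.32774547e-01, -3.60457425e-01, -1.44517107e-03],
       [-1.60948186e-03, -1.55675902e-04, -9.99998693e-01]]), 'contact_force': array([ 0.05752851, -0.2211711 ,  0.59125291]), 'torque': array([-0.00144319,  0.04277356, -0.0012848 ]), 'finger_gap': 0.09404305427020515}
```

View pics/side0.png

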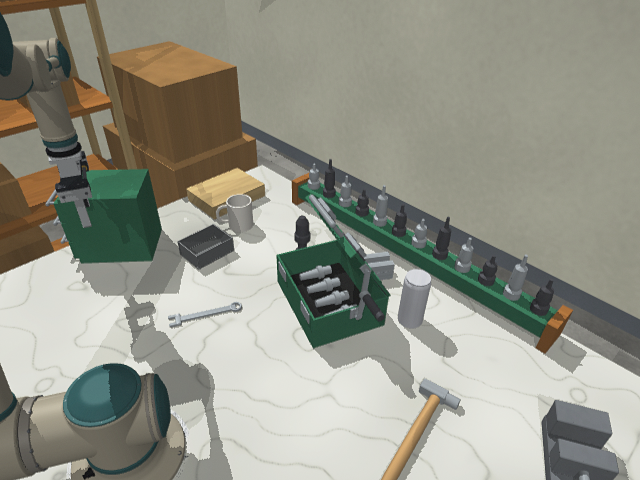

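View pics/top0.png

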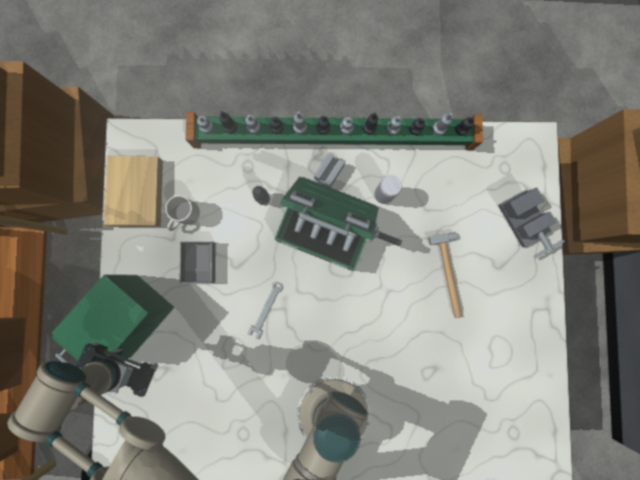

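Run:
```python
import cv2
a=cv2.imread('pics/side0.png')[150:360,260:450];cv2.imwrite('pics/s0z.png',cv2.resize(a,None,fx=2.8,fy=2.8,interpolation=cv2.INTER_CUBIC)); 
a=cv2.imread('pics/top0.png')[140:290,240:420];cv2.imwrite('pics/t0z.png',cv2.resize(a,None,fx=4,fy=4,interpolation=cv2.INTER_CUBIC))
```

```text
(no output)
```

View pics/s0z.png

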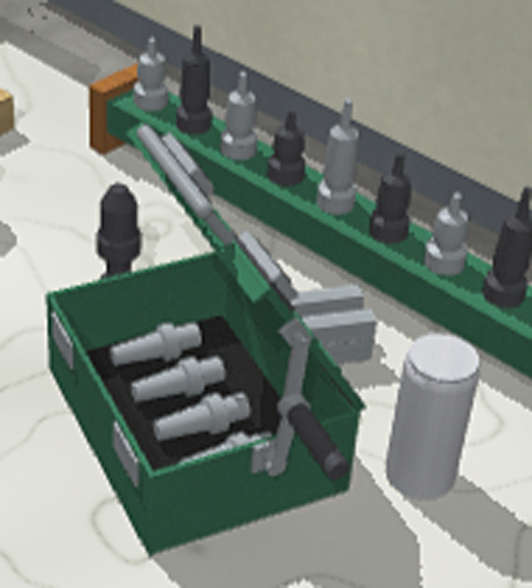

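View pics/t0z.png

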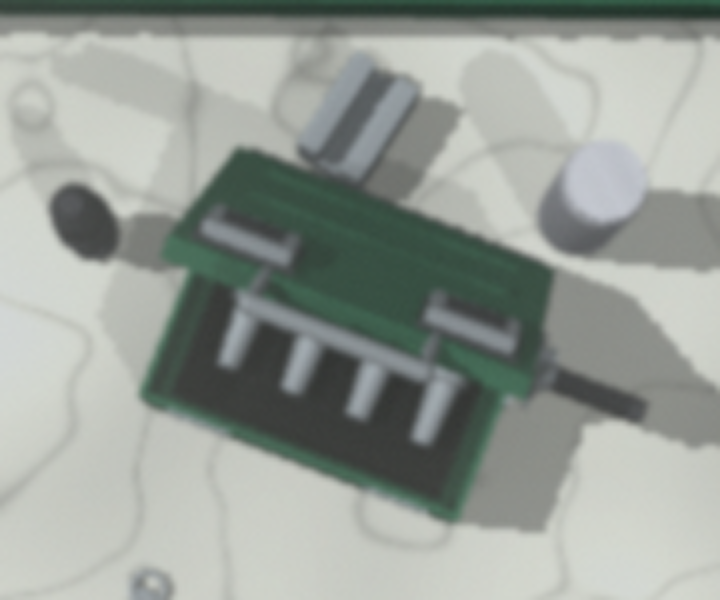

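```bash
cat > h.py <<'E'
from plant import *
import numpy as np, cv2
def proj(n,P):
    c=camera_info(n); X=np.atleast_2d(P)@c['R'].T+c['t']
    return np.c_[c['fx']*X[:,0]/X[:,2]+c['cx'],c['fy']*X[:,1]/X[:,2]+c['cy']]
def W(p,P):
    P=np.atleast_2d(P).astype(float); c,s=np.cos(p[2]),np.sin(p[2])
    return np.c_[p[0]+c*P[:,0]-s*P[:,1],p[1]+s*P[:,0]+c*P[:,1],P[:,2]]
def lid(u,h,y,a=1.0): # u along lid from hinge, h above hinge plane, a above level
    return [0.1-u*np.cos(a)+h*np.sin(a)*1, y, 0.1+u*np.sin(a)+h*np.cos(a)]
E
python3 - <<'E'
from h import *
from scipy.optimize import least_squares
S=[([-.1,.13,.1],48,296),([-.1,-.13,.1],151,473),([-.1,-.13,0],152,552),(lid(.2,.004,.13),140,128)]
S=[(P,260+u/2.8,150+v/2.8) for P,u,v in S[:3]]
T=[([-.1,.13,.1],143,399),([-.1,-.13,.1],460,520),(lid(.243,.004,.06),238,296),(lid(.243,.004,-.06),465,380),([.02,-.224,.15],645,410),(lid(0,.008,.13),243,150),(lid(0,.008,-.13),552,265)]
T=[(P,240+u/4,140+v/4) for P,u,v in T]
def res(p):
    r=[]
    for n,L in(('side',S),('top',T)):
        r.append(proj(n,W(p,[l[0] for l in L]))-np.array([l[1:] for l in L]))
    return np.vstack(r).ravel()
s=least_squares(res,[.55,0,-.3],loss='soft_l1');print(s.x);print(res(s.x).reshape(-1,2).round(1))
np.save('p.npy',s.x);p=s.x
for nm,P in dict(knuck=[.02,-.201,.151],foot=[.01,-.146,.085],hinge=[.1,0,.1],handle=lid(.243,.004,0)).items(): print(nm,W(p,P).round(4))
# overlay
img=cv2.imread('pics/top0.png');sd=cv2.imread('pics/side0.png')
E
```

```text
[ 0.58904184  0.02240509 -0.36570699]
[[-0.9 -0.5]
 [ 0.2  2.2]
 [-0.8  2.1]
 [-1.1 -1. ]
 [ 0.3 -0.2]
 [ 3.3  1.5]
 [-9.6 -2.7]
 [ 0.3  0.1]
 [-1.2 -2. ]
 [ 1.5 -0.2]]
knuck [[ 0.5358 -0.1725  0.151 ]]
foot [[ 0.5462 -0.1175  0.085 ]]
hinge [[ 0.6824 -0.0134  0.1   ]]
handle [[0.563  0.0324 0.3066]]
```

Run:
```python
from h import *
from scipy.optimize import least_squares
S=[([-.1,.13,.1],48,296),([-.1,-.13,.1],151,473),([-.1,-.13,0],152,552)]
S=[(P,260+u/2.8,150+v/2.8) for P,u,v in S]
T=[([-.1,.13,.1],143,399),([-.1,-.13,.1],460,520),([.02,-.224,.15],645,410),(lid(0,.008,.13),243,150),(lid(0,.008,-.13),552,265),(lid(.2,.0,.13),165,258),(lid(.2,.0,-.13),533,398)]
T=[(P,240+u/4,140+v/4) for P,u,v in T]
def res(p):
    r=[]
    for n,L in(('side',S),('top',T)):
        r.append(proj(n,W(p,[l[0] for l in L]))-np.array([l[1:] for l in L]))
    return np.vstack(r).ravel()
s=least_squares(res,[.55,0,-.3],loss='soft_l1');print(s.x);print(res(s.x).reshape(-1,2).round(1))
np.save('p.npy',s.x);p=s.x
for nm,P in dict(knuck=[.02,-.201,.151],foot=[.01,-.146,.085],hinge=[.1,0,.1],handle=lid(.243,.004,0)).items(): print(nm,W(p,P).round(4))
for n,(x0,y0,w,h,k) in dict(side=(260,150,190,210,2.8),top=(240,140,180,150,4)).items():
    im=cv2.imread(f'pics/{n}0.png')[y0:y0+h,x0:x0+w];im=cv2.resize(im,None,fx=k,fy=k,interpolation=cv2.INTER_CUBIC)
    def ln(Ps,c):
        q=((proj(n,W(p,Ps))-[x0,y0])*k).astype(np.int32); cv2.polylines(im,[q],False,c,1)
    ln([[-.1,.13,.1],[-.1,-.13,.1],[.1,-.13,.1],[.1,.13,.1],[-.1,.13,.1]],(0,0,255))
    ln([[-.1,.13,0],[-.1,-.13,0],[.1,-.13,0]],(0,0,255))
    ln([lid(0,.0,.13),lid(.2,.0,.13),lid(.2,.0,-.13),lid(0,.0,-.13)],(255,0,0))
    ln([lid(.243,.004,.06),lid(.243,.004,-.06)],(0,255,255))
    ln([[.01,-.146,.085],[.02,-.146,.151],[.02,-.224,.151]],(255,255,0))
    cv2.imwrite(f'pics/{n}0ov.png',im)
```

```text
[ 0.58733651  0.02258387 -0.35938217]
[[-1.7 -0. ]
 [ 0.   2.6]
 [-1.   2.5]
 [-1.  -0.1]
 [ 0.5  0.2]
 [ 0.3  0.2]
 [-1.5 -1.3]
 [ 1.3  0. ]
 [-0.1 -2.5]
 [-0.  -2.8]]
knuck [[ 0.5354 -0.1726  0.151 ]]
foot [[ 0.5454 -0.1176  0.085 ]]
hinge [[ 0.6809 -0.0126  0.1   ]]
handle [[0.5612 0.0324 0.3066]]
```

View pics/side0ov.png

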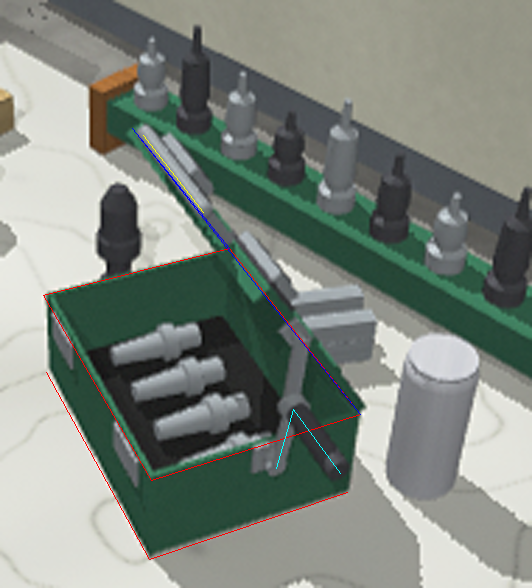

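View pics/top0ov.png

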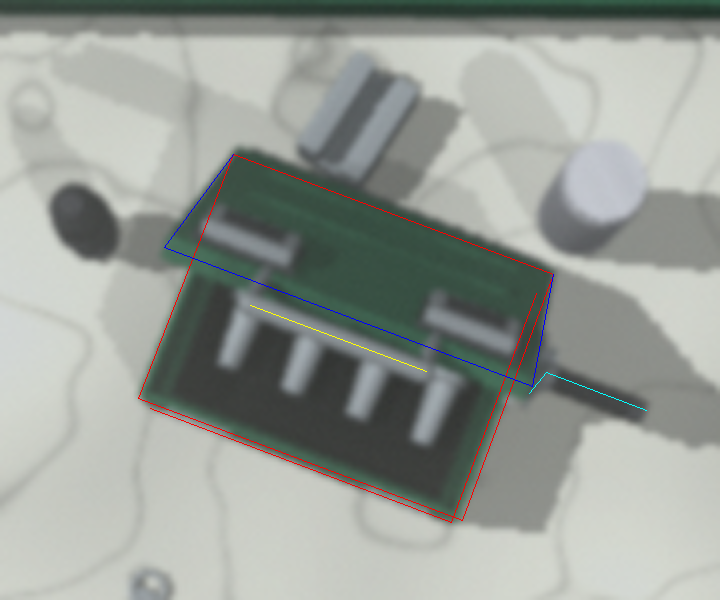

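```bash
cat >> h.py <<'E'
from scipy.spatial.transform import Rotation as Ro
p=np.load('p.npy') if __import__('os').path.exists('p.npy') else None
def goto(xyz,yaw=None):
    o=get_obs();R=o['ee_rot'];yaw=p[2] if yaw is None else yaw
    c,s=np.cos(yaw),np.sin(yaw);Rt=np.array([[c,s,0],[s,-c,0],[0,0,-1.]])
    d=R.T@(np.array(xyz)-o['position'])*1e3;w=Ro.from_matrix(R.T@Rt).as_rotvec()
    return d.round(1),w.round(4)
def st():
    o=get_obs();print('t',round(o['clock'],2),'pos',o['position'].round(4),'F',o['contact_force'].round(1),'gap',round(o['finger_gap'],4),'chest',C(o['position']).round(4),'Rz',o['ee_rot'][:,2].round(3),'yaw',round(float(np.arctan2(o['ee_rot'][1,0],o['ee_rot'][0,0])),4))
def C(P):
    c,s=np.cos(p[2]),np.sin(p[2]);d=np.array(P)-[p[0],p[1],0];return np.array([c*d[0]+s*d[1],-s*d[0]+c*d[1],d[2]])
E
python3 - <<'E'
from h import *
st()
print(goto(W(p,[.02,-.201,.40])[0]))
E
```

```text
t 0.1 pos [0.2071 0.5359 0.2047] F [ 0.1 -0.2  0.6] gap 0.094 chest [-0.5365  0.3468  0.2047] Rz [-0.001 -0.001 -1.   ] yaw 1.202
(array([-542.8,  561.6, -194.5]), array([1.1000e-03, 1.4000e-03, 1.5614e+00]))
```

Request:
jog_arm(steps=[{"x": -30,"y": 30,"z": -30,"az": 0.12},{"x": -55,"y": 57,"z": -50,"az": 0.24},{"x": -80,"y": 84,"z": -70,"az": 0.36},{"x": -106,"y": 110,"z": -85,"az": 0.48},{"x": -132,"y": 137,"z": -100,"az": 0.6},{"x": -158,"y": 164,"z": -115,"az": 0.72},{"x": -184,"y": 191,"z": -130,"az": 0.84},{"x": -210,"y": 218,"z": -145,"az": 0.96}], jaw=115, force=15)

```text
$.steps[0]: bad value
```

Run:
```python
from h import *
st()
print(goto(W(p,[.02,-.201,.40])[0]))
```

```text
t 0.1 pos [0.2071 0.5359 0.2047] F [ 0.1 -0.2  0.6] gap 0.094 chest [-0.5365  0.3468  0.2047] Rz [-0.001 -0.001 -1.   ] yaw 1.202
(array([-542.8,  561.6, -194.5]), array([1.1000e-03, 1.4000e-03, 1.5614e+00]))
```

Request:
jog_arm(steps=[{"x": -28,"y": 28,"z": -12,"ax": 0,"ay": 0,"az": 0.12},{"x": -54,"y": 56,"z": -25,"ax": 0,"ay": 0,"az": 0.24},{"x": -80,"y": 84,"z": -40,"ax": 0,"ay": 0,"az": 0.36},{"x": -106,"y": 110,"z": -55,"ax": 0,"ay": 0,"az": 0.48},{"x": -132,"y": 137,"z": -70,"ax": 0,"ay": 0,"az": 0.6},{"x": -158,"y": 164,"z": -85,"ax": 0,"ay": 0,"az": 0.72},{"x": -184,"y": 191,"z": -100,"ax": 0,"ay": 0,"az": 0.84},{"x": -210,"y": 218,"z": -115,"ax": 0,"ay": 0,"az": 0.96}], jaw=115, force=15)

```text
clock: 0.77
position: [0.3347, 0.2598, 0.3205]
ee_rot: [[0.972, 0.234, -0.001], [0.234, -0.972, -0.002], [-0.001, 0.001, -1.0]]
contact_force: [0.2, 0.8, -0.2]
finger_gap: 0.0517
```

Run:
```python
from h import *
st()
print(goto(W(p,[.02,-.201,.40])[0]))
```

```text
t 0.77 pos [0.3347 0.2598 0.3205] F [ 0.2  0.8 -0.2] gap 0.0517 chest [-0.3199  0.1332  0.3205] Rz [-0.001 -0.002 -1.   ] yaw 0.2366
(array([ 93.6, 467.5, -79. ]), array([0.0017, 0.0008, 0.596 ]))
```

Request:
jog_arm(steps=[{"x": 3,"y": 38,"z": -12,"ax": 0,"ay": 0,"az": 0.12},{"x": 8,"y": 77,"z": -24,"ax": 0,"ay": 0,"az": 0.24},{"x": 14,"y": 115,"z": -36,"ax": 0,"ay": 0,"az": 0.36},{"x": 20,"y": 153,"z": -48,"ax": 0,"ay": 0,"az": 0.48},{"x": 27,"y": 191,"z": -60,"ax": 0,"ay": 0,"az": 0.596},{"x": 34,"y": 230,"z": -70,"ax": 0,"ay": 0,"az": 0.596},{"x": 43,"y": 269,"z": -79,"ax": 0,"ay": 0,"az": 0.596},{"x": 52,"y": 308,"z": -79,"ax": 0,"ay": 0,"az": 0.596}])

```text
clock: 1.43
position: [0.4584, -0.0294, 0.4016]
ee_rot: [[0.936, -0.352, 0.002], [-0.352, -0.936, -0.002], [0.003, 0.001, -1.0]]
contact_force: [1.1, 0.5, 0.2]
finger_gap: 0.0513
```

Run:
```python
from h import *
st()
print(goto(W(p,[.02,-.201,.25])[0]))
```

```text
t 1.43 pos [ 0.4584 -0.0294  0.4016] F [1.1 0.5 0.2] gap 0.0513 chest [-0.1024 -0.094   0.4016] Rz [ 0.002 -0.002 -1.   ] yaw -0.3598
(array([122. , 106.8, 152.1]), array([ 0.0011, -0.0029, -0.0004]))
```

Request:
jog_arm(steps=[{"x": 20,"y": 36,"z": 0,"ax": 0,"ay": 0,"az": 0},{"x": 40,"y": 72,"z": 0,"ax": 0,"ay": 0,"az": 0},{"x": 66,"y": 100,"z": 0,"ax": 0,"ay": 0,"az": 0},{"x": 100,"y": 107,"z": 15,"ax": 0,"ay": 0,"az": 0},{"x": 122,"y": 107,"z": 45,"ax": 0,"ay": 0,"az": 0},{"x": 122,"y": 107,"z": 85,"ax": 0,"ay": 0,"az": 0},{"x": 122,"y": 107,"z": 125,"ax": 0,"ay": 0,"az": 0},{"x": 122,"y": 107,"z": 152,"ax": 0,"ay": 0,"az": 0}])

```text
clock: 2.1
position: [0.5336, -0.1724, 0.2454]
ee_rot: [[0.936, -0.353, -0.003], [-0.353, -0.936, 0.001], [-0.003, 0.001, -1.0]]
contact_force: [-0.1, 0.8, -0.5]
finger_gap: 0.0516
```

Run:
```python
from h import *
st()
print(goto(W(p,[.02,-.201,.134])[0]))
for n,(x0,y0,w,h,k) in dict(side=(260,150,190,210,2.8),top=(240,140,180,150,4)).items():
    im=snapshot(n)[:,:,::-1];cv2.imwrite(f'pics/{n}1.png',im);im=cv2.resize(im[y0:y0+h,x0:x0+w],None,fx=k,fy=k,interpolation=cv2.INTER_CUBIC);cv2.imwrite(f'pics/{n}1z.png',im)
```

```text
t 2.1 pos [ 0.5336 -0.1724  0.2454] F [-0.1  0.8 -0.5] gap 0.0516 chest [ 0.0183 -0.2014  0.2454] Rz [-0.003  0.001 -1.   ] yaw -0.3605
(array([  2.1,  -0.5, 111.4]), array([ 0.0005,  0.0032, -0.0012]))
```

View pics/side1z.png

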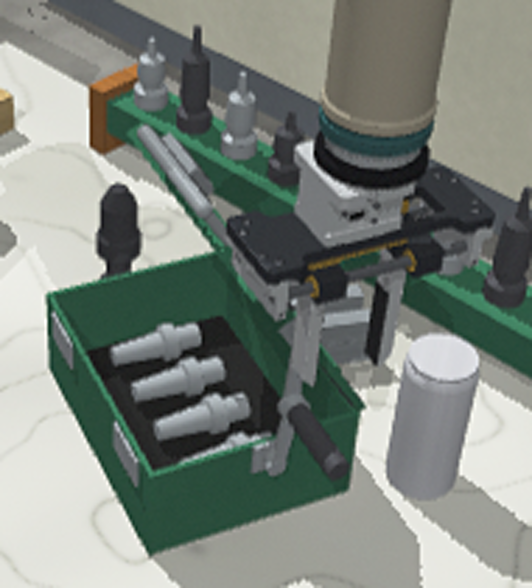

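View pics/top1z.png

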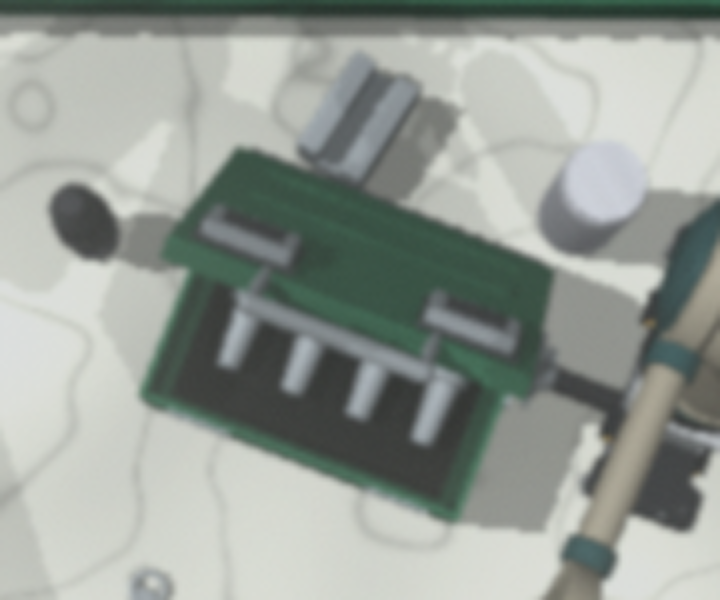

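Request:
jog_arm(steps=[{"x": 3,"y": 0,"z": 30,"ax": 0,"ay": 0,"az": 0},{"x": 3,"y": 0,"z": 60,"ax": 0,"ay": 0,"az": 0},{"x": 3,"y": 0,"z": 85,"ax": 0,"ay": 0,"az": 0},{"x": 3,"y": 0,"z": 103,"ax": 0,"ay": 0.003,"az": 0},{"x": 3,"y": 0,"z": 111,"ax": 0,"ay": 0.003,"az": 0},{"x": 3,"y": 0,"z": 111,"ax": 0,"ay": 0.003,"az": 0}])

```text
clock: 2.7
position: [0.5336, -0.172, 0.1332]
ee_rot: [[0.936, -0.352, -0.007], [-0.352, -0.936, 0.003], [-0.008, 0.0, -1.0]]
contact_force: [0.3, 0.1, 0.8]
finger_gap: 0.0518
```

Run:
```python
from h import *
st()
for n,(x0,y0,w,h,k) in dict(side=(260,150,190,210,2.8)).items():
    im=snapshot(n)[:,:,::-1];cv2.imwrite(f'pics/{n}2.png',im);im=cv2.resize(im[y0:y0+h,x0:x0+w],None,fx=k,fy=k,interpolation=cv2.INTER_CUBIC);cv2.imwrite(f'pics/{n}2z.png',im)
```

```text
t 2.7 pos [ 0.5336 -0.172   0.1332] F [0.3 0.1 0.8] gap 0.0518 chest [ 0.0182 -0.2011  0.1332] Rz [-0.007  0.003 -1.   ] yaw -0.36
```

View pics/side2z.png

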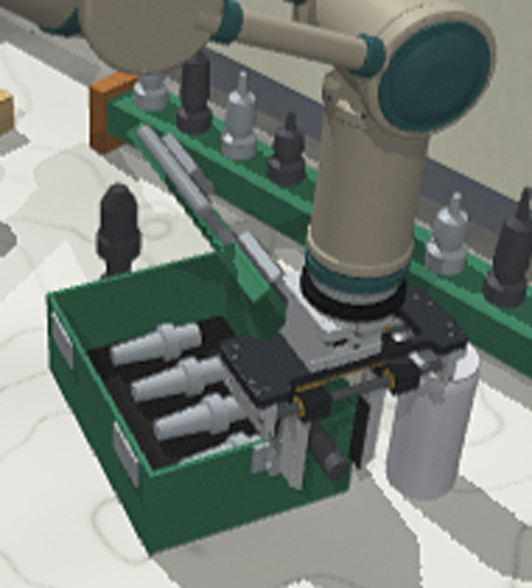

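Request:
jog_arm(steps=[{"x": -5,"y": 0,"z": 0,"ax": 0,"ay": -0.005,"az": 0},{"x": -9,"y": 0,"z": 0,"ax": 0,"ay": -0.008,"az": 0},{"x": -13,"y": 0,"z": 0,"ax": 0,"ay": -0.008,"az": 0},{"x": -17,"y": 0,"z": 0,"ax": 0,"ay": -0.008,"az": 0},{"x": -21,"y": 0,"z": 0,"ax": 0,"ay": -0.008,"az": 0},{"x": -25,"y": 0,"z": 0,"ax": 0,"ay": -0.008,"az": 0},{"x": -29,"y": 0,"z": 0,"ax": 0,"ay": -0.008,"az": 0},{"x": -33,"y": 0,"z": 0,"ax": 0,"ay": -0.008,"az": 0}])

```text
clock: 3.42
position: [0.5035, -0.1608, 0.1349]
ee_rot: [[0.936, -0.352, -0.011], [-0.352, -0.936, 0.004], [-0.012, 0.0, -1.0]]
contact_force: [1.5, -0.5, 1.6]
finger_gap: 0.0515
```

Run:
```python
from h import *
st()
```

```text
t 3.42 pos [ 0.5035 -0.1608  0.1349] F [ 1.5 -0.5  1.6] gap 0.0515 chest [-0.014  -0.2012  0.1349] Rz [-0.011  0.004 -1.   ] yaw -0.36
```

Request:
jog_arm(steps=[{"x": -4,"y": 0,"z": 0,"ax": 0,"ay": 0.0,"az": 0},{"x": -8,"y": 0,"z": 0,"ax": 0,"ay": 0,"az": 0},{"x": -12,"y": 0,"z": 0,"ax": 0,"ay": 0,"az": 0},{"x": -15,"y": 0,"z": 0,"ax": 0,"ay": 0,"az": 0},{"x": -15,"y": 0,"z": 0,"ax": 0,"ay": 0,"az": 0}])

```text
clock: 3.83
position: [0.4881, -0.1549, 0.1348]
ee_rot: [[0.936, -0.352, -0.014], [-0.352, -0.936, 0.005], [-0.014, 0.0, -1.0]]
contact_force: [-0.1, 0.2, 0.5]
finger_gap: 0.0515
```

Run:
```python
from h import *
st()
for n,(x0,y0,w,h,k) in dict(side=(260,150,190,210,2.8)).items():
    im=snapshot(n)[:,:,::-1];cv2.imwrite(f'pics/{n}3.png',im);im=cv2.resize(im[y0:y0+h,x0:x0+w],None,fx=k,fy=k,interpolation=cv2.INTER_CUBIC);cv2.imwrite(f'pics/{n}3z.png',im)
```

```text
t 3.83 pos [ 0.4881 -0.1549  0.1348] F [-0.1  0.2  0.5] gap 0.0515 chest [-0.0305 -0.2011  0.1348] Rz [-0.014  0.005 -1.   ] yaw -0.36
```

View pics/side3z.png

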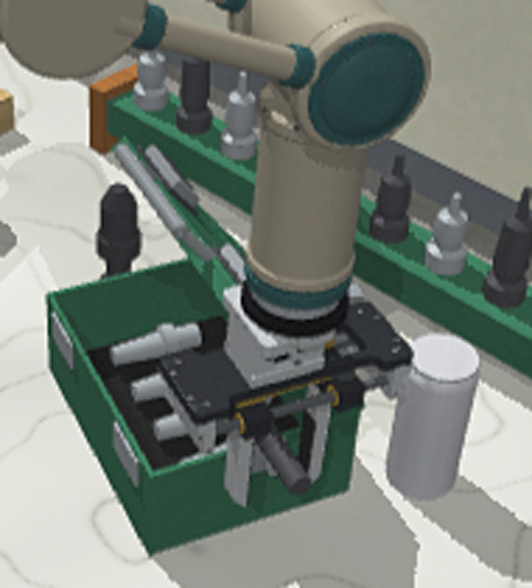

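Request:
jog_arm(steps=[{"x": 0,"y": 2,"z": -25,"ax": 0,"ay": 0,"az": 0},{"x": 0,"y": 4,"z": -60,"ax": 0,"ay": 0,"az": 0},{"x": 0,"y": 6,"z": -100,"ax": 0,"ay": 0,"az": 0},{"x": -10,"y": 6,"z": -140,"ax": 0,"ay": 0,"az": 0},{"x": -30,"y": 6,"z": -175,"ax": 0,"ay": 0,"az": 0},{"x": -55,"y": 0,"z": -200,"ax": 0,"ay": 0,"az": 0},{"x": -60,"y": -10,"z": -220,"ax": 0,"ay": 0,"az": 0}])

```text
clock: 4.47
position: [0.436, -0.125, 0.3589]
ee_rot: [[0.935, -0.353, -0.012], [-0.353, -0.935, 0.003], [-0.013, 0.001, -1.0]]
contact_force: [1.2, -0.3, -0.4]
finger_gap: 0.0516
```

Run:
```python
from h import *
st()
for n,(x0,y0,w,h,k) in dict(side=(260,150,190,210,2.8),top=(240,140,180,150,4)).items():
    im=snapshot(n)[:,:,::-1];cv2.imwrite(f'pics/{n}4.png',im);im=cv2.resize(im[y0:y0+h,x0:x0+w],None,fx=k,fy=k,interpolation=cv2.INTER_CUBIC)
    for a,c in((.9,(0,255,255)),(.8,(255,255,0)),(.7,(0,0,255))):
        q=((proj(n,W(p,[lid(.243,.004,.06,a),lid(.243,.004,-.06,a)]))-[x0,y0])*k).astype(int); cv2.polylines(im,[q.astype(np.int32)],False,c,1)
    cv2.imwrite(f'pics/{n}4z.png',im)
```

```text
t 4.47 pos [ 0.436  -0.125   0.3589] F [ 1.2 -0.3 -0.4] gap 0.0516 chest [-0.0898 -0.1914  0.3589] Rz [-0.012  0.003 -1.   ] yaw -0.3613
```

View pics/side4z.png

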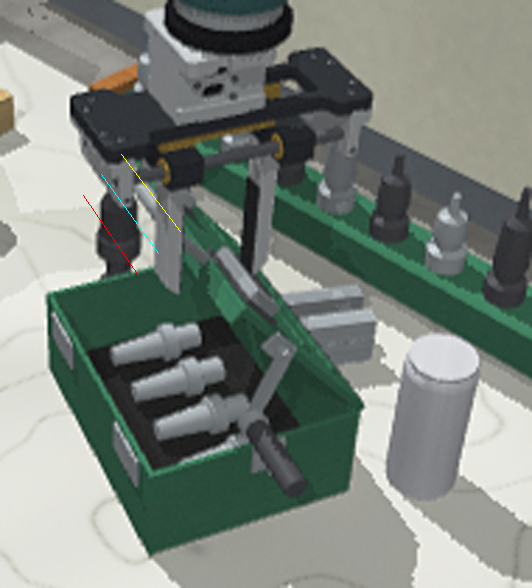

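View pics/top4z.png

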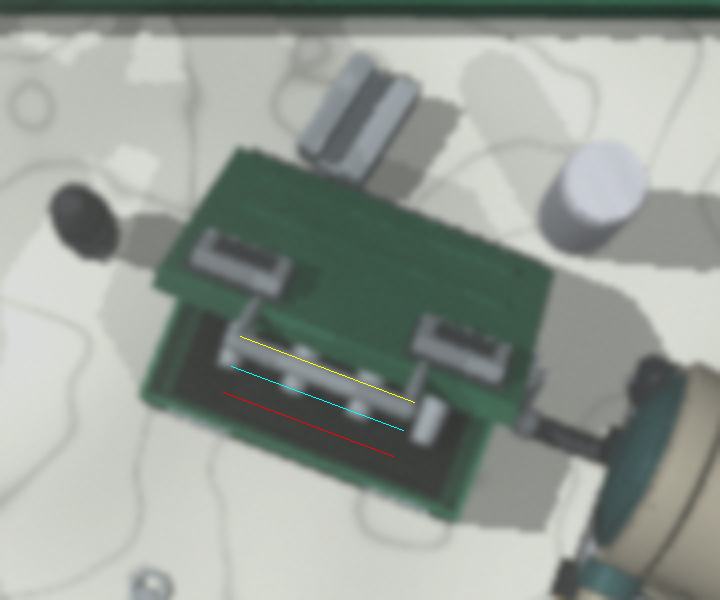

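Run:
```python
from h import *
print(goto(W(p,[-.05,0,.345])[0]),goto(W(p,[-.05,0,.272])[0]))
```

```text
(array([  36.8, -190.3,   14.4]), array([0.0003, 0.0062, 0.0004])) (array([  37.2, -190.3,   87.4]), array([0.0003, 0.0062, 0.0004]))
```

Request:
jog_arm(steps=[{"x": 8,"y": -36,"z": 5,"ax": 0,"ay": 0.006,"az": 0},{"x": 16,"y": -74,"z": 12,"ax": 0,"ay": 0.008,"az": 0},{"x": 24,"y": -112,"z": 14,"ax": 0,"ay": 0.008,"az": 0},{"x": 32,"y": -150,"z": 14,"ax": 0,"ay": 0.008,"az": 0},{"x": 37,"y": -180,"z": 14,"ax": 0,"ay": 0.008,"az": 0},{"x": 37,"y": -190,"z": 18,"ax": 0,"ay": 0.008,"az": 0},{"x": 37,"y": -190,"z": 40,"ax": 0,"ay": 0.008,"az": 0},{"x": 37,"y": -190,"z": 50,"ax": 0,"ay": 0.008,"az": 0}])

```text
clock: 5.23
position: [0.5395, 0.04, 0.3057]
ee_rot: [[0.937, -0.35, -0.004], [-0.35, -0.937, -0.002], [-0.003, 0.003, -1.0]]
contact_force: [-0.4, -0.4, -0.6]
finger_gap: 0.0516
```

Run:
```python
from h import *
st()
print(goto(W(p,[-.05,0,.272])[0]))
for n,(x0,y0,w,h,k) in dict(side=(260,150,190,210,2.8),top=(240,140,180,150,4)).items():
    im=snapshot(n)[:,:,::-1];cv2.imwrite(f'pics/{n}5.png',im);im=cv2.resize(im[y0:y0+h,x0:x0+w],None,fx=k,fy=k,interpolation=cv2.INTER_CUBIC)
    cv2.imwrite(f'pics/{n}5z.png',im)
```

```text
t 5.23 pos [0.5395 0.04   0.3057] F [-0.4 -0.4 -0.6] gap 0.0516 chest [-0.051  -0.0005  0.3057] Rz [-0.004 -0.002 -1.   ] yaw -0.3574
(array([ 1.1, -0.6, 33.7]), array([0.0029, 0.0032, 0.002 ]))
```

View pics/side5z.png

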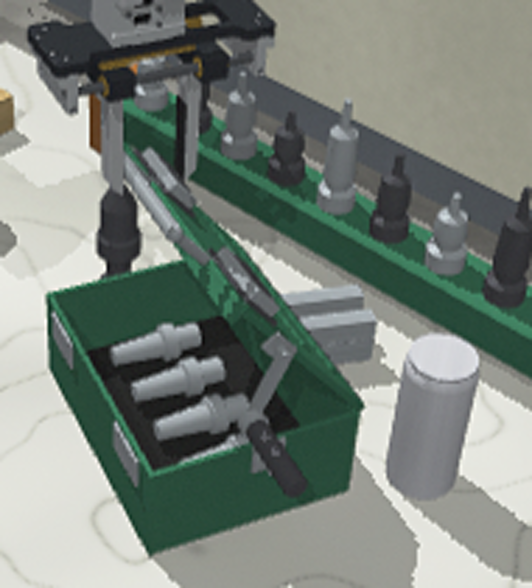

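View pics/top5z.png

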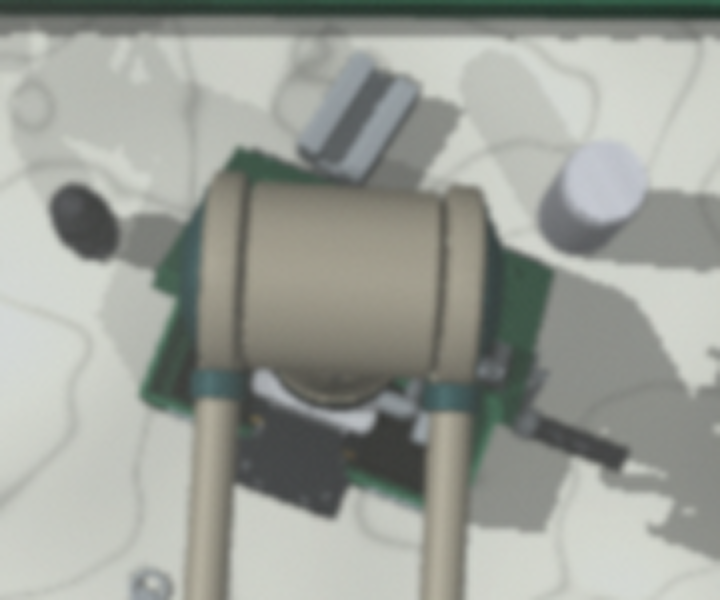

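Request:
jog_arm(steps=[{"x": 2,"y": 0,"z": 12,"ax": 0.002,"ay": 0.003,"az": 0},{"x": 2,"y": 0,"z": 24,"ax": 0.002,"ay": 0.003,"az": 0},{"x": 2,"y": 0,"z": 32,"ax": 0.002,"ay": 0.003,"az": 0},{"x": 2,"y": 0,"z": 32,"ax": 0.002,"ay": 0.003,"az": 0}])

```text
clock: 5.67
position: [0.5392, 0.0376, 0.2727]
ee_rot: [[0.936, -0.353, -0.005], [-0.353, -0.936, -0.001], [-0.005, 0.002, -1.0]]
contact_force: [0.2, -0.0, -0.5]
finger_gap: 0.0518
```

Run:
```python
from h import *
st()
for n,(x0,y0,w,h,k) in dict(side=(260,150,190,210,2.8)).items():
    im=snapshot(n)[:,:,::-1];cv2.imwrite(f'pics/{n}6.png',im);im=cv2.resize(im[y0:y0+h,x0:x0+w],None,fx=k,fy=k,interpolation=cv2.INTER_CUBIC)
    cv2.imwrite(f'pics/{n}6z.png',im)
```

```text
t 5.67 pos [0.5392 0.0376 0.2727] F [ 0.2 -0.  -0.5] gap 0.0518 chest [-0.0504 -0.0029  0.2727] Rz [-0.005 -0.001 -1.   ] yaw -0.3605
```

View pics/side6z.png

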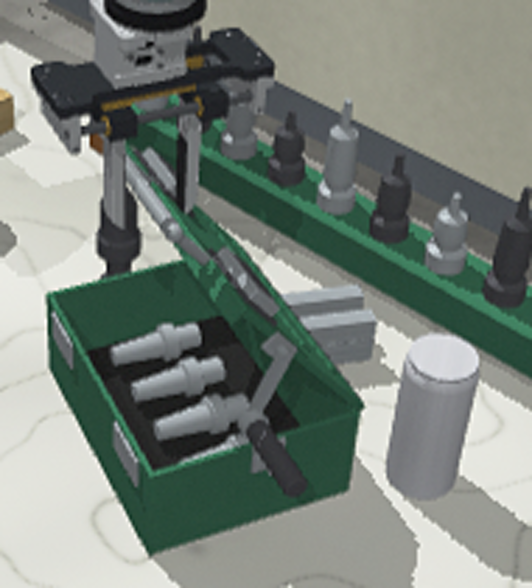

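Request:
jog_arm(steps=[{"x": 0,"y": 0,"z": 0,"ax": 0,"ay": 0,"az": 0},{"x": 0,"y": 0,"z": 0,"ax": 0,"ay": 0,"az": 0},{"x": 0,"y": 0,"z": 0,"ax": 0,"ay": 0,"az": 0},{"x": 0,"y": 0,"z": 0,"ax": 0,"ay": 0,"az": 0},{"x": 0,"y": 0,"z": 0,"ax": 0,"ay": 0,"az": 0},{"x": 0,"y": 0,"z": 0,"ax": 0,"ay": 0,"az": 0}], jaw=255, force=15)

```text
clock: 6.22
position: [0.5387, 0.0382, 0.2739]
ee_rot: [[0.936, -0.352, -0.005], [-0.352, -0.936, 0.0], [-0.005, 0.002, -1.0]]
contact_force: [-6.3, 1.8, 5.4]
finger_gap: 0.015
```

Run:
```python
from h import *
st()
for n,(x0,y0,w,h,k) in dict(side=(260,150,190,210,2.8)).items():
    im=snapshot(n)[:,:,::-1];cv2.imwrite(f'pics/{n}7.png',im);im=cv2.resize(im[y0:y0+h,x0:x0+w],None,fx=k,fy=k,interpolation=cv2.INTER_CUBIC)
    cv2.imwrite(f'pics/{n}7z.png',im)
```

```text
t 6.22 pos [0.5387 0.0382 0.2739] F [-6.3  1.8  5.4] gap 0.015 chest [-0.051  -0.0024  0.2739] Rz [-0.005  0.    -1.   ] yaw -0.3602
```

View pics/side7z.png

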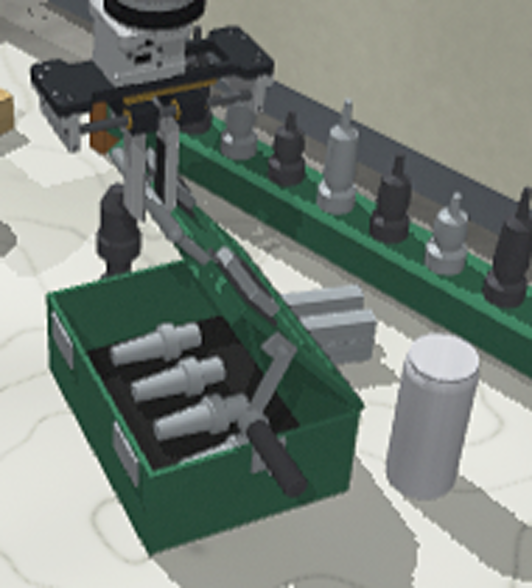

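Request:
jog_arm(steps=[{"x": -3,"y": 0,"z": 1.5,"ax": 0,"ay": 0.002,"az": 0},{"x": -6.5,"y": 0,"z": 4,"ax": 0,"ay": 0.004,"az": 0},{"x": -9.5,"y": 0,"z": 6.5,"ax": 0,"ay": 0.004,"az": 0},{"x": -12.5,"y": 0,"z": 9,"ax": 0,"ay": 0.004,"az": 0},{"x": -15,"y": 0,"z": 11.5,"ax": 0,"ay": 0.004,"az": 0},{"x": -18,"y": 0,"z": 14,"ax": 0,"ay": 0.004,"az": 0},{"x": -20.5,"y": 0,"z": 16.5,"ax": 0,"ay": 0.004,"az": 0},{"x": -23,"y": 0,"z": 18.7,"ax": 0,"ay": 0.004,"az": 0}])

```text
clock: 6.93
position: [0.5176, 0.0465, 0.2547]
ee_rot: [[0.936, -0.352, -0.0], [-0.352, -0.936, -0.001], [0.0, 0.001, -1.0]]
contact_force: [6.3, -1.2, -6.3]
finger_gap: 0.0134
```

```bash
cat >> h.py <<'E'
def arc(dphi,xc=0,n=8):
    o=get_obs();z=o['position'][2]+.019;f0=np.arcsin((z-.1)/.243);print('phi0',f0.round(3),'xh',(C(o['position'])[0]+.243*np.cos(f0)).round(4))
    for i in range(1,n+1):
        f=f0-dphi*i/n;print(round(-243*(np.cos(f)-np.cos(f0))+xc*i/n,1),round(243*(np.sin(f0)-np.sin(f)),1))
E
python3 - <<'E'
from h import *
st();arc(.13)
E
```

```text
t 6.93 pos [0.5176 0.0465 0.2547] F [ 6.3 -1.2 -6.3] gap 0.0134 chest [-0.0737 -0.0022  0.2547] Rz [-0.    -0.001 -1.   ] yaw -0.3602
phi0 0.796 xh 0.0963
-2.8 2.8
-5.6 5.6
-8.3 8.5
-10.9 11.4
-13.5 14.4
-16.1 17.4
-18.6 20.4
-21.1 23.5
```

Request:
jog_arm(steps=[{"x": -2,"y": 0,"z": 3.3,"ax": 0,"ay": 0,"az": 0},{"x": -4.7,"y": 0,"z": 6.2,"ax": 0,"ay": 0,"az": 0},{"x": -7.4,"y": 0,"z": 9.1,"ax": 0,"ay": 0,"az": 0},{"x": -10,"y": 0,"z": 12,"ax": 0,"ay": 0,"az": 0},{"x": -12.7,"y": 0,"z": 15,"ax": 0,"ay": 0,"az": 0},{"x": -15.3,"y": 0,"z": 18,"ax": 0,"ay": 0,"az": 0},{"x": -17.8,"y": 0,"z": 21,"ax": 0,"ay": 0,"az": 0},{"x": -20.3,"y": 0,"z": 24,"ax": 0,"ay": 0,"az": 0}])

```text
clock: 7.6
position: [0.4984, 0.0539, 0.2305]
ee_rot: [[0.936, -0.352, -0.0], [-0.352, -0.936, -0.001], [0.0, 0.001, -1.0]]
contact_force: [1.4, 1.4, -0.8]
finger_gap: 0.0133
```

Run:
```python
from h import *
st();arc(.13)
```

```text
t 7.6 pos [0.4984 0.0539 0.2305] F [ 1.4  1.4 -0.8] gap 0.0133 chest [-0.0942 -0.0019  0.2305] Rz [-0.    -0.001 -1.   ] yaw -0.3602
phi0 0.662 xh 0.0973
-2.4 3.1
-4.8 6.3
-7.1 9.5
-9.3 12.8
-11.5 16.0
-13.6 19.4
-15.7 22.7
-17.8 26.1
```

Forces near zero; the circle now fits (hinge x about 97 mm in my frame).

Request:
jog_arm(steps=[{"x": -2.3,"y": 0,"z": 3.1,"ax": 0,"ay": 0,"az": 0},{"x": -4.6,"y": 0,"z": 6.3,"ax": 0,"ay": 0,"az": 0},{"x": -6.9,"y": 0,"z": 9.5,"ax": 0,"ay": 0,"az": 0},{"x": -9.1,"y": 0,"z": 12.8,"ax": 0,"ay": 0,"az": 0},{"x": -11.3,"y": 0,"z": 16,"ax": 0,"ay": 0,"az": 0},{"x": -13.4,"y": 0,"z": 19.4,"ax": 0,"ay": 0,"az": 0},{"x": -15.5,"y": 0,"z": 22.7,"ax": 0,"ay": 0,"az": 0},{"x": -17.5,"y": 0,"z": 26,"ax": 0,"ay": 0,"az": 0}])

```text
clock: 8.27
position: [0.482, 0.0603, 0.2041]
ee_rot: [[0.936, -0.353, 0.0], [-0.353, -0.936, -0.0], [0.0, 0.0, -1.0]]
contact_force: [1.0, 1.6, -0.3]
finger_gap: 0.0135
```

Run:
```python
from h import *
st();arc(.13)
```

```text
t 8.27 pos [0.482  0.0603 0.2041] F [ 1.   1.6 -0.3] gap 0.0135 chest [-0.1118 -0.0017  0.2041] Rz [ 0. -0. -1.] yaw -0.3602
phi0 0.531 xh 0.0977
-2.0 3.4
-3.9 6.9
-5.8 10.4
-7.6 13.9
-9.3 17.4
-11.0 21.0
-12.6 24.6
-14.2 28.2
```

Request:
jog_arm(steps=[{"x": -2,"y": 0,"z": 3.4,"ax": 0,"ay": 0,"az": 0},{"x": -3.8,"y": 0,"z": 6.9,"ax": 0,"ay": 0,"az": 0},{"x": -5.7,"y": 0,"z": 10.4,"ax": 0,"ay": 0,"az": 0},{"x": -7.5,"y": 0,"z": 13.9,"ax": 0,"ay": 0,"az": 0},{"x": -9.2,"y": 0,"z": 17.4,"ax": 0,"ay": 0,"az": 0},{"x": -10.8,"y": 0,"z": 21,"ax": 0,"ay": 0,"az": 0},{"x": -12.4,"y": 0,"z": 24.6,"ax": 0,"ay": 0,"az": 0},{"x": -14,"y": 0,"z": 28.2,"ax": 0,"ay": 0,"az": 0}])

```text
clock: 8.93
position: [0.4692, 0.0653, 0.1756]
ee_rot: [[0.936, -0.352, 0.001], [-0.352, -0.936, -0.0], [0.001, -0.0, -1.0]]
contact_force: [2.6, 1.8, -0.4]
finger_gap: 0.0135
```

Run:
```python
from h import *
st();arc(.13)
for n,(x0,y0,w,h,k) in dict(side=(260,150,190,210,2.8)).items():
    im=snapshot(n)[:,:,::-1];cv2.imwrite(f'pics/{n}8.png',im);im=cv2.resize(im[y0:y0+h,x0:x0+w],None,fx=k,fy=k,interpolation=cv2.INTER_CUBIC)
    cv2.imwrite(f'pics/{n}8z.png',im)
```

```text
t 8.93 pos [0.4692 0.0653 0.1756] F [ 2.6  1.8 -0.4] gap 0.0135 chest [-0.1257 -0.0016  0.1756] Rz [ 0.001 -0.    -1.   ] yaw -0.3602
phi0 0.4 xh 0.0982
-1.5 3.6
-3.0 7.3
-4.3 11.0
-5.7 14.7
-6.9 18.5
-8.1 22.2
-9.3 26.0
-10.4 29.8
```

View pics/side8z.png

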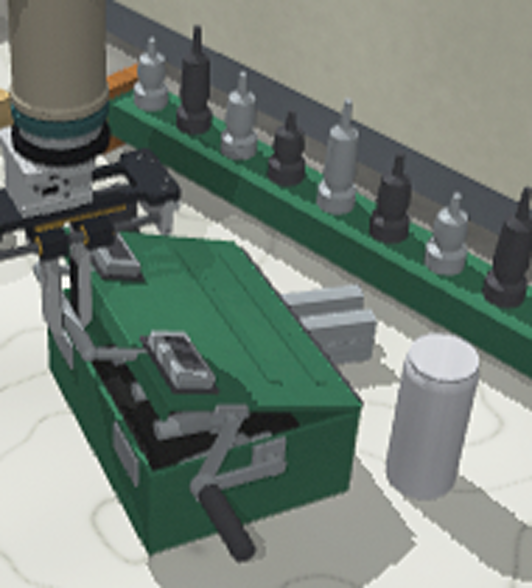

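Request:
jog_arm(steps=[{"x": -1.3,"y": 0,"z": 3.6,"ax": 0,"ay": 0,"az": 0},{"x": -2.7,"y": 0,"z": 7.3,"ax": 0,"ay": 0,"az": 0},{"x": -4,"y": 0,"z": 11,"ax": 0,"ay": 0,"az": 0},{"x": -5.3,"y": 0,"z": 14.7,"ax": 0,"ay": 0,"az": 0},{"x": -6.5,"y": 0,"z": 18.5,"ax": 0,"ay": 0,"az": 0},{"x": -7.7,"y": 0,"z": 22.2,"ax": 0,"ay": 0,"az": 0},{"x": -8.8,"y": 0,"z": 26,"ax": 0,"ay": 0,"az": 0},{"x": -9.8,"y": 0,"z": 29.8,"ax": 0,"ay": 0,"az": 0}])

```text
clock: 9.65
position: [0.4599, 0.0689, 0.1449]
ee_rot: [[0.936, -0.353, 0.001], [-0.353, -0.936, -0.0], [0.001, -0.0, -1.0]]
contact_force: [1.7, 2.8, -0.3]
finger_gap: 0.0135
```

Run:
```python
from h import *
st();arc(.13)
```

```text
t 9.65 pos [0.4599 0.0689 0.1449] F [ 1.7  2.8 -0.3] gap 0.0135 chest [-0.1356 -0.0015  0.1449] Rz [ 0.001 -0.    -1.   ] yaw -0.3603
phi0 0.266 xh 0.0988
-1.0 3.8
-2.0 7.7
-2.8 11.5
-3.7 15.4
-4.4 19.2
-5.1 23.1
-5.7 27.0
-6.3 30.9
```

Request:
jog_arm(steps=[{"x": -0.8,"y": -0.2,"z": 3.8,"ax": 0,"ay": 0,"az": 0},{"x": -1.7,"y": -0.4,"z": 7.7,"ax": 0,"ay": 0,"az": 0},{"x": -2.5,"y": -0.5,"z": 11.5,"ax": 0,"ay": 0,"az": 0},{"x": -3.3,"y": -0.5,"z": 15.4,"ax": 0,"ay": 0,"az": 0},{"x": -4,"y": -0.5,"z": 19.2,"ax": 0,"ay": 0,"az": 0},{"x": -4.6,"y": -0.5,"z": 23.1,"ax": 0,"ay": 0,"az": 0},{"x": -5.2,"y": -0.5,"z": 27,"ax": 0,"ay": 0,"az": 0},{"x": -5.7,"y": -0.5,"z": 30.9,"ax": 0,"ay": 0,"az": 0}])

```text
clock: 10.32
position: [0.4548, 0.071, 0.1136]
ee_rot: [[0.936, -0.352, 0.001], [-0.352, -0.936, -0.001], [0.002, 0.0, -1.0]]
contact_force: [1.8, 0.0, -1.0]
finger_gap: 0.0132
```

Run:
```python
from h import *
st();arc(.12)
for n,(x0,y0,w,h,k) in dict(side=(260,150,190,210,2.8)).items():
    im=snapshot(n)[:,:,::-1];cv2.imwrite(f'pics/{n}9.png',im);im=cv2.resize(im[y0:y0+h,x0:x0+w],None,fx=k,fy=k,interpolation=cv2.INTER_CUBIC)
    cv2.imwrite(f'pics/{n}9z.png',im)
```

```text
t 10.32 pos [0.4548 0.071  0.1136] F [ 1.8  0.  -1. ] gap 0.0132 chest [-0.1411 -0.0013  0.1136] Rz [ 0.001 -0.001 -1.   ] yaw -0.36
phi0 0.135 xh 0.0997
-0.5 3.6
-0.9 7.2
-1.2 10.9
-1.5 14.5
-1.8 18.1
-2.0 21.8
-2.1 25.4
-2.2 29.1
```

View pics/side9z.png

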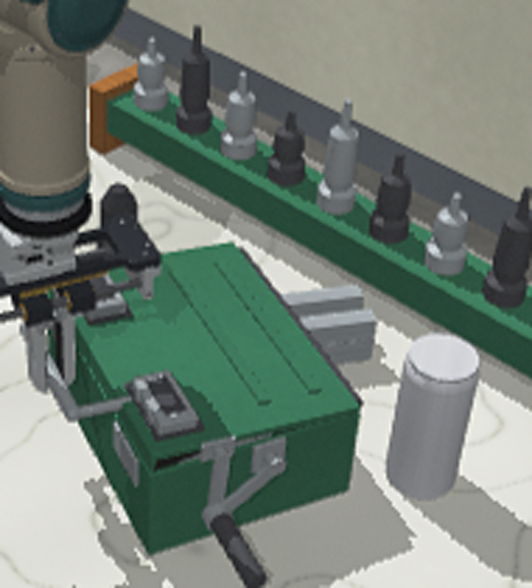

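Request:
jog_arm(steps=[{"x": -0.3,"y": 0,"z": 3.5,"ax": 0,"ay": 0,"az": 0},{"x": -0.6,"y": 0,"z": 7,"ax": 0,"ay": 0,"az": 0},{"x": -0.9,"y": 0,"z": 10.5,"ax": 0,"ay": 0,"az": 0},{"x": -1.1,"y": 0,"z": 13.5,"ax": 0,"ay": 0,"az": 0},{"x": -1.3,"y": 0,"z": 16.5,"ax": 0,"ay": 0,"az": 0},{"x": -1.5,"y": 0,"z": 19,"ax": 0,"ay": 0,"az": 0},{"x": -1.6,"y": 0,"z": 21.5,"ax": 0,"ay": 0,"az": 0},{"x": -1.6,"y": 0,"z": 24,"ax": 0,"ay": 0,"az": 0}])

```text
clock: 11.03
position: [0.4539, 0.0718, 0.0913]
ee_rot: [[0.936, -0.352, 0.003], [-0.352, -0.936, -0.0], [0.003, -0.0, -1.0]]
contact_force: [-3.2, 1.0, 22.2]
finger_gap: 0.0136
```

Run:
```python
from h import *
st()
```

```text
t 11.03 pos [0.4539 0.0718 0.0913] F [-3.2  1.  22.2] gap 0.0136 chest [-0.1423 -0.0009  0.0913] Rz [ 0.003 -0.    -1.   ] yaw -0.3601
```

Run:
```python
from h import *
for n,(x0,y0,w,h,k) in dict(side=(260,200,150,160,3.7)).items():
    im=snapshot(n)[:,:,::-1];cv2.imwrite(f'pics/{n}10.png',im);im=cv2.resize(im[y0:y0+h,x0:x0+w],None,fx=k,fy=k,interpolation=cv2.INTER_CUBIC)
    cv2.imwrite(f'pics/{n}10z.png',im)
```

```text
(no output)
```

View pics/side10z.png

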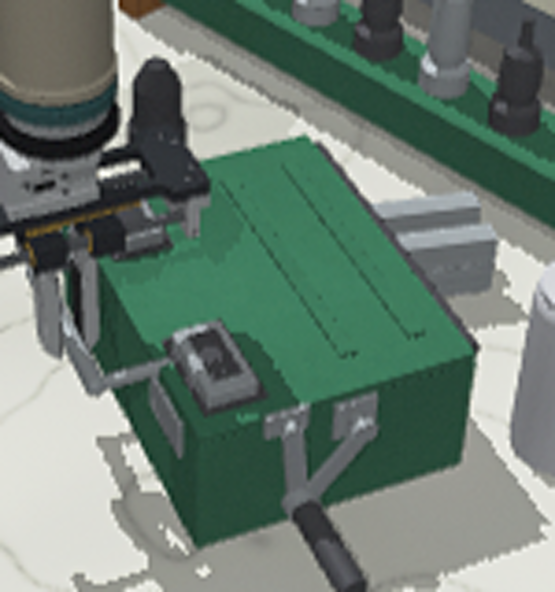

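Request:
jog_arm(steps=[{"x": 0,"y": 0,"z": 0,"ax": 0,"ay": 0,"az": 0},{"x": 0,"y": 0,"z": 0,"ax": 0,"ay": 0,"az": 0},{"x": 0,"y": 0,"z": 0,"ax": 0,"ay": 0,"az": 0},{"x": 0,"y": 0,"z": 0,"ax": 0,"ay": 0,"az": 0}], jaw=155)

```text
clock: 11.42
position: [0.4529, 0.0719, 0.0905]
ee_rot: [[0.936, -0.352, 0.001], [-0.352, -0.936, -0.0], [0.001, -0.0, -1.0]]
contact_force: [-0.5, 0.2, -0.5]
finger_gap: 0.0354
```

Run:
```python
from h import *
st()
```

```text
t 11.42 pos [0.4529 0.0719 0.0905] F [-0.5  0.2 -0.5] gap 0.0354 chest [-0.1432 -0.0011  0.0905] Rz [ 0.001 -0.    -1.   ] yaw -0.3602
```

Request:
jog_arm(steps=[{"x": 0,"y": 0,"z": -12,"ax": 0,"ay": 0,"az": 0},{"x": 0,"y": 0,"z": -30,"ax": 0,"ay": 0,"az": 0},{"x": 0,"y": 0,"z": -55,"ax": 0,"ay": 0,"az": 0},{"x": 0,"y": 0,"z": -80,"ax": 0,"ay": 0,"az": 0},{"x": 0,"y": 0,"z": -85,"ax": 0,"ay": 0,"az": 0}])

```text
clock: 11.83
position: [0.4548, 0.072, 0.1786]
ee_rot: [[0.936, -0.352, 0.006], [-0.352, -0.936, -0.0], [0.006, -0.002, -1.0]]
contact_force: [-0.3, 0.1, 0.1]
finger_gap: 0.0369
```

Run:
```python
from h import *
st();print(goto(W(p,[-.068,-.08,.14])[0]))
for n,(x0,y0,w,h,k) in dict(side=(250,200,150,160,3.7),top=(240,140,180,150,4)).items():
    im=snapshot(n)[:,:,::-1];cv2.imwrite(f'pics/{n}11.png',im);im=cv2.resize(im[y0:y0+h,x0:x0+w],None,fx=k,fy=k,interpolation=cv2.INTER_CUBIC)
    def ln(Ps,c):
        q=((proj(n,W(p,Ps))-[x0,y0])*k).astype(np.int32); cv2.polylines(im,[q],False,c,1)
    ln([[-.1,.13,.108],[-.1,-.13,.108],[.1,-.13,.108]],(0,0,255))
    ln([[-.143,.06,.104],[-.143,-.06,.104]],(0,255,255))
    for y in(.08,-.08): ln([[-.086,y-.032,.122],[-.086,y+.032,.122],[-.05,y+.032,.122],[-.05,y-.032,.122]],(255,0,0))
    cv2.imwrite(f'pics/{n}11z.png',im)
```

```text
t 11.83 pos [0.4548 0.072  0.1786] F [-0.3  0.1  0.1] gap 0.0369 chest [-0.1414 -0.0003  0.1786] Rz [ 0.006 -0.    -1.   ] yaw -0.36
(array([73.2, 79.7, 38.9]), array([-0.0021, -0.0059, -0.0006]))
```

View pics/side11z.png

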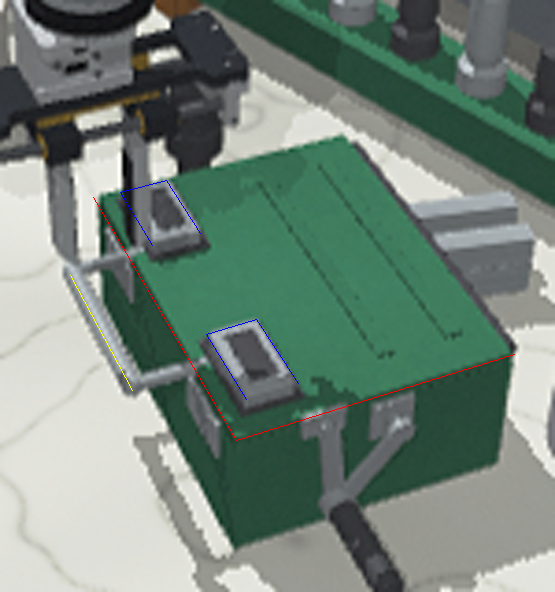

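View pics/top11z.png

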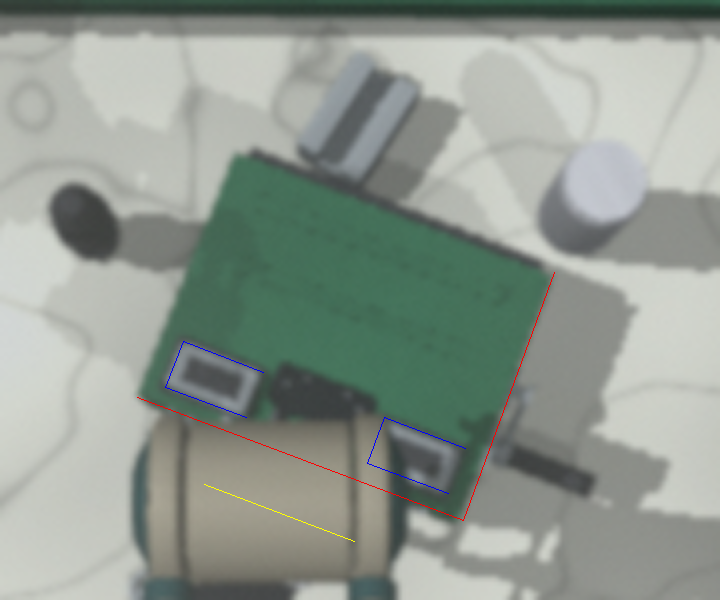

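Request:
jog_arm(steps=[{"x": 20,"y": 20,"z": -5,"ax": 0,"ay": -0.006,"az": 0},{"x": 38,"y": 41,"z": -5,"ax": 0,"ay": -0.006,"az": 0},{"x": 56,"y": 62,"z": 0,"ax": 0,"ay": -0.006,"az": 0},{"x": 73,"y": 81,"z": 10,"ax": 0,"ay": -0.006,"az": 0},{"x": 73,"y": 81,"z": 25,"ax": 0,"ay": -0.006,"az": 0},{"x": 73,"y": 81,"z": 38,"ax": 0,"ay": -0.006,"az": 0},{"x": 73,"y": 81,"z": 39,"ax": 0,"ay": -0.006,"az": 0}], jaw=255)

```text
clock: 12.52
position: [0.49, -0.0295, 0.133]
ee_rot: [[0.935, -0.353, -0.012], [-0.353, -0.935, 0.004], [-0.012, 0.001, -1.0]]
contact_force: [-0.6, 0.7, -0.2]
finger_gap: 0.0004
```

Run:
```python
from h import *
st();print(goto(W(p,[-.068,-.082,.112])[0]))
for n,(x0,y0,w,h,k) in dict(side=(250,200,150,160,3.7)).items():
    im=snapshot(n)[:,:,::-1];cv2.imwrite(f'pics/{n}12.png',im);im=cv2.resize(im[y0:y0+h,x0:x0+w],None,fx=k,fy=k,interpolation=cv2.INTER_CUBIC)
    cv2.imwrite(f'pics/{n}12z.png',im)
```

```text
t 12.52 pos [ 0.49   -0.0295  0.133 ] F [-0.6  0.7 -0.2] gap 0.0004 chest [-0.0728 -0.083   0.133 ] Rz [-0.012  0.004 -1.   ] yaw -0.3613
(array([ 5.1, -1. , 21. ]), array([ 0.0006,  0.0123, -0.0019]))
```

View pics/side12z.png

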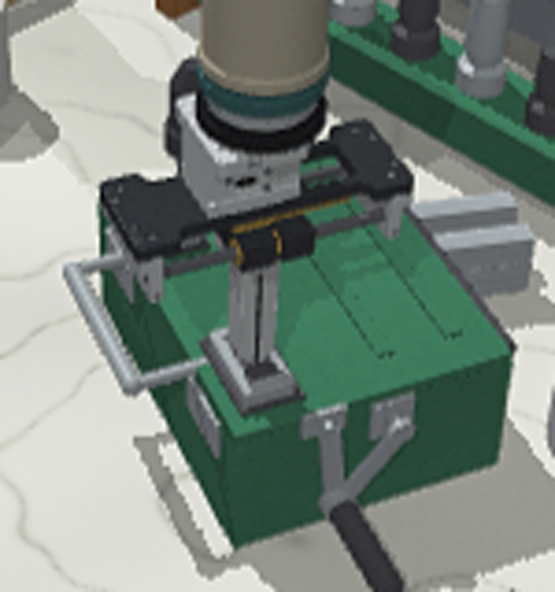

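Fingers are above the right tab. I press down in small steps.

Request:
jog_arm(steps=[{"x": 4,"y": 0,"z": 4,"ax": 0,"ay": 0.006,"az": 0},{"x": 5,"y": 0,"z": 7,"ax": 0,"ay": 0.012,"az": 0},{"x": 5,"y": 0,"z": 10,"ax": 0,"ay": 0.012,"az": 0},{"x": 5,"y": 0,"z": 12,"ax": 0,"ay": 0.012,"az": 0},{"x": 5,"y": 0,"z": 14,"ax": 0,"ay": 0.012,"az": 0},{"x": 5,"y": 0,"z": 16,"ax": 0,"ay": 0.012,"az": 0},{"x": 5,"y": 0,"z": 17,"ax": 0,"ay": 0.012,"az": 0}])

```text
clock: 13.15
position: [0.4953, -0.0308, 0.1178]
ee_rot: [[0.936, -0.353, 0.002], [-0.353, -0.936, -0.001], [0.002, -0.0, -1.0]]
contact_force: [-2.0, 1.7, 4.9]
finger_gap: 0.0005
```

Run:
```python
from h import *
st()
```

```text
t 13.15 pos [ 0.4953 -0.0308  0.1178] F [-2.   1.7  4.9] gap 0.0005 chest [-0.0674 -0.0824  0.1178] Rz [ 0.002 -0.001 -1.   ] yaw -0.3605
```

Moving at about 5 N, as expected; continue.

Request:
jog_arm(steps=[{"x": 0,"y": 0,"z": 1.5,"ax": 0,"ay": 0,"az": 0},{"x": 0,"y": 0,"z": 3,"ax": 0,"ay": 0,"az": 0},{"x": 0,"y": 0,"z": 4.5,"ax": 0,"ay": 0,"az": 0},{"x": 0,"y": 0,"z": 5.5,"ax": 0,"ay": 0,"az": 0},{"x": 0,"y": 0,"z": 6,"ax": 0,"ay": 0,"az": 0}])

```text
clock: 13.57
position: [0.4953, -0.0308, 0.1131]
ee_rot: [[0.936, -0.353, 0.003], [-0.353, -0.936, -0.001], [0.003, -0.0, -1.0]]
contact_force: [-4.7, 1.5, 14.9]
finger_gap: 0.0007
```

Run:
```python
from h import *
st()
```

```text
t 13.57 pos [ 0.4953 -0.0308  0.1131] F [-4.7  1.5 14.9] gap 0.0007 chest [-0.0673 -0.0823  0.1131] Rz [ 0.003 -0.001 -1.   ] yaw -0.3603
```

Request:
jog_arm(steps=[{"x": 0,"y": 0,"z": 1,"ax": 0,"ay": 0,"az": 0},{"x": 0,"y": 0,"z": 2,"ax": 0,"ay": 0,"az": 0},{"x": 0,"y": 0,"z": 2,"ax": 0,"ay": 0,"az": 0}])

```text
clock: 13.82
position: [0.4954, -0.0308, 0.113]
ee_rot: [[0.936, -0.352, 0.004], [-0.352, -0.936, -0.001], [0.004, -0.0, -1.0]]
contact_force: [-4.1, 1.1, 14.4]
finger_gap: 0.0004
```

Run:
```python
from h import *
st();print(goto(W(p,[-.068,.079,.16])[0]))
```

```text
t 13.82 pos [ 0.4954 -0.0308  0.113 ] F [-4.1  1.1 14.4] gap 0.0004 chest [-0.0673 -0.0823  0.113 ] Rz [ 0.004 -0.001 -1.   ] yaw -0.3601
(array([  -0.6, -161.3,  -47. ]), array([-0.    , -0.0039, -0.0007]))
```

Stopped hard at z = 0.113 (expected height when down). Now the left tab.

Request:
jog_arm(steps=[{"x": 0,"y": 0,"z": -15,"ax": 0,"ay": -0.004,"az": 0},{"x": 0,"y": -10,"z": -38,"ax": 0,"ay": -0.004,"az": 0},{"x": 0,"y": -45,"z": -47,"ax": 0,"ay": -0.004,"az": 0},{"x": 0,"y": -83,"z": -47,"ax": 0,"ay": -0.004,"az": 0},{"x": 0,"y": -120,"z": -47,"ax": 0,"ay": -0.004,"az": 0},{"x": 0,"y": -150,"z": -40,"ax": 0,"ay": -0.004,"az": 0},{"x": 0,"y": -161,"z": -25,"ax": 0,"ay": -0.004,"az": 0},{"x": 0,"y": -161,"z": -18,"ax": 0,"ay": -0.004,"az": 0}])

```text
clock: 14.48
position: [0.5524, 0.1224, 0.1293]
ee_rot: [[0.937, -0.349, -0.001], [-0.349, -0.937, 0.001], [-0.001, -0.001, -1.0]]
contact_force: [0.0, 0.2, -1.1]
finger_gap: 0.0001
```

Run:
```python
from h import *
st();print(goto(W(p,[-.068,.079,.112])[0]))
for n,(x0,y0,w,h,k) in dict(side=(250,200,150,160,3.7)).items():
    im=snapshot(n)[:,:,::-1];cv2.imwrite(f'pics/{n}13.png',im);im=cv2.resize(im[y0:y0+h,x0:x0+w],None,fx=k,fy=k,interpolation=cv2.INTER_CUBIC)
    cv2.imwrite(f'pics/{n}13z.png',im)
```

```text
t 14.48 pos [0.5524 0.1224 0.1293] F [ 0.   0.2 -1.1] gap 0.0001 chest [-0.0678  0.0812  0.1293] Rz [-0.001  0.001 -1.   ] yaw -0.3568
(array([-0.2,  2.2, 17.3]), array([-0.0005,  0.0009,  0.0026]))
```

View pics/side13z.png

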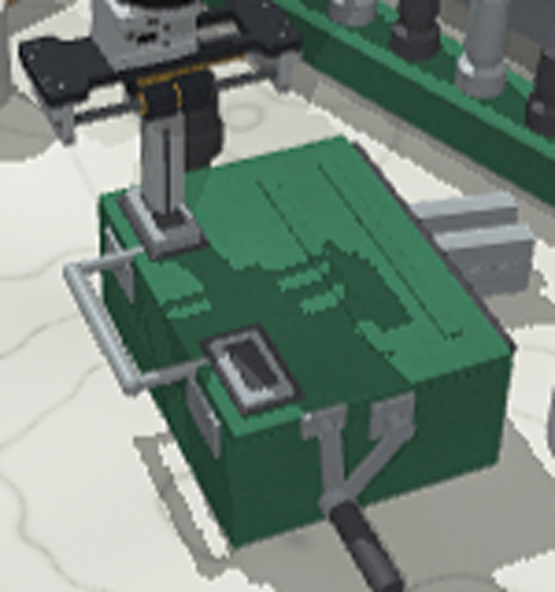

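Request:
jog_arm(steps=[{"x": 0,"y": 2,"z": 4,"ax": 0,"ay": 0,"az": 0},{"x": 0,"y": 2,"z": 7,"ax": 0,"ay": 0,"az": 0},{"x": 0,"y": 2,"z": 9,"ax": 0,"ay": 0,"az": 0},{"x": 0,"y": 2,"z": 11,"ax": 0,"ay": 0,"az": 0},{"x": 0,"y": 2,"z": 13,"ax": 0,"ay": 0,"az": 0},{"x": 0,"y": 2,"z": 15,"ax": 0,"ay": 0,"az": 0},{"x": 0,"y": 2,"z": 16.5,"ax": 0,"ay": 0,"az": 0},{"x": 0,"y": 2,"z": 17.5,"ax": 0,"ay": 0,"az": 0}])

```text
clock: 15.2
position: [0.5493, 0.1178, 0.113]
ee_rot: [[0.936, -0.351, -0.004], [-0.351, -0.936, -0.001], [-0.004, 0.002, -1.0]]
contact_force: [-5.8, 0.2, 17.9]
finger_gap: 0.0009
```

Run:
```python
from h import *
st()
```

```text
t 15.2 pos [0.5493 0.1178 0.113 ] F [-5.8  0.2 17.9] gap 0.0009 chest [-0.0691  0.0757  0.113 ] Rz [-0.004 -0.001 -1.   ] yaw -0.3591
```

Request:
jog_arm(steps=[{"x": 0,"y": 0,"z": 1,"ax": 0,"ay": 0,"az": 0},{"x": 0,"y": 0,"z": 2,"ax": 0,"ay": 0,"az": 0},{"x": 0,"y": 0,"z": 2,"ax": 0,"ay": 0,"az": 0}])

```text
clock: 15.45
position: [0.5498, 0.1167, 0.1131]
ee_rot: [[0.936, -0.352, -0.002], [-0.352, -0.936, -0.001], [-0.001, 0.002, -1.0]]
contact_force: [-3.1, -0.8, 11.6]
finger_gap: 0.0004
```

Request:
jog_arm(steps=[{"x": 0,"y": 0,"z": -12,"ax": 0,"ay": 0,"az": 0},{"x": 0,"y": 0,"z": -35,"ax": 0,"ay": 0,"az": 0},{"x": 0,"y": 0,"z": -70,"ax": 0,"ay": 0,"az": 0},{"x": -20,"y": 0,"z": -100,"ax": 0,"ay": 0,"az": 0},{"x": -55,"y": 0,"z": -120,"ax": 0,"ay": 0,"az": 0},{"x": -95,"y": 0,"z": -130,"ax": 0,"ay": 0,"az": 0},{"x": -135,"y": 0,"z": -130,"ax": 0,"ay": 0,"az": 0},{"x": -175,"y": 0,"z": -130,"ax": 0,"ay": 0,"az": 0}])

```text
clock: 16.12
position: [0.3854, 0.1783, 0.244]
ee_rot: [[0.935, -0.354, 0.001], [-0.354, -0.935, -0.001], [0.001, 0.0, -1.0]]
contact_force: [0.7, 0.8, -0.7]
finger_gap: 0.0007
```

Run:
```python
from h import *
st()
for n,(x0,y0,w,h,k) in dict(side=(250,200,150,160,3.7),top=(240,140,180,150,4)).items():
    im=snapshot(n)[:,:,::-1];cv2.imwrite(f'pics/{n}14.png',im);im=cv2.resize(im[y0:y0+h,x0:x0+w],None,fx=k,fy=k,interpolation=cv2.INTER_CUBIC)
    cv2.imwrite(f'pics/{n}14z.png',im)
```

```text
t 16.12 pos [0.3854 0.1783 0.244 ] F [ 0.7  0.8 -0.7] gap 0.0007 chest [-0.2438  0.0747  0.244 ] Rz [ 0.001 -0.001 -1.   ] yaw -0.3622
```

View pics/side14z.png

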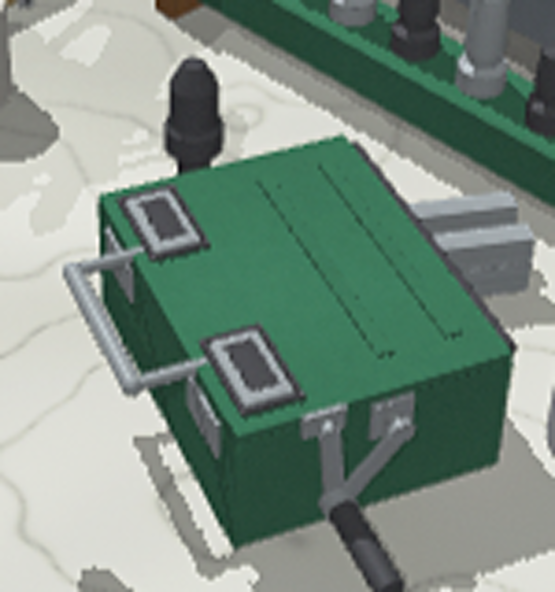

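View pics/top14.png

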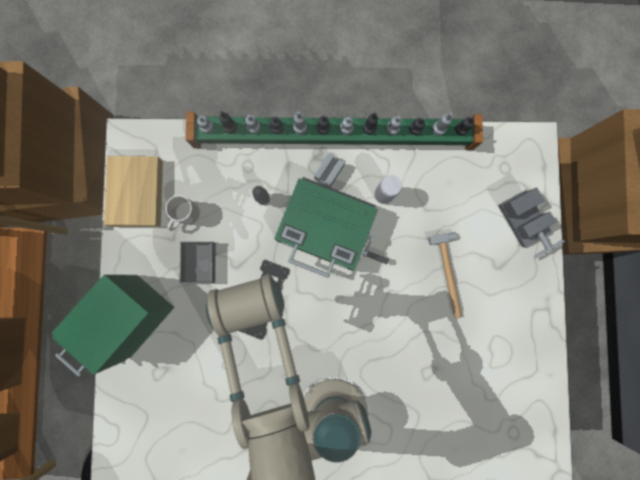

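Request:
jog_arm(steps=[{"x": 0,"y": 0,"z": 0,"ax": 0,"ay": 0,"az": 0},{"x": 0,"y": 0,"z": 0,"ax": 0,"ay": 0,"az": 0}])

```text
clock: 16.38
position: [0.3808, 0.1785, 0.2439]
ee_rot: [[0.937, -0.35, -0.003], [-0.35, -0.937, -0.001], [-0.002, 0.002, -1.0]]
contact_force: [0.7, 0.5, 0.2]
finger_gap: 0.0005
```

Run:
```python
from h import *
st();print(hand_in())
```

```text
t 16.38 pos [0.3808 0.1785 0.2439] F [0.7 0.5 0.2] gap 0.0005 chest [-0.2481  0.0733  0.2439] Rz [-0.003 -0.001 -1.   ] yaw -0.3579
the job is handed in; nothing more can be done
None
```

The chest is closed up with both snap tabs pressed, and I handed the job in at 16.4 s; it reported no verdict. I broke the stay by moving the knuckle grip about 30 mm towards the front with the fingers (1.6 N measured on the way). I then pinched the bar handle and lowered the lid along its arc until it was shut.

- **Lid:** the last side and top pictures show it flush, matching my model of the chest to a few mm. On the seat I pressed it down with 22 N. The grip closed with the bar about 6 mm below the grasp point, so the tool stopped at 0.091 m rather than the expected 0.085 m. I took this as an offset in the grip, because the pictures show the lid shut.
- **Tabs:** both stopped hard with their tops at z = 0.113 m, the height expected when fully down. I held 12 to 18 N on them.
- **Bench:** the other things in view look unmoved. The arm hid the wrench in the last top view, and I did not check it separately; the tool was never close to it.

The arm was clear of everything at hand-in, with forces near zero. My measured tool forces stayed at or below about 22 N.

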